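# Stand up the tall village houses and light the display

### The job

First clear the paintbrush from in front of the display fence into the brush tray. Then tip every tall wooden house cut-out up on its foot edge against the fence, so that all of them stand side by side on the table with the roof up, leaning on or close to the fence's front face, and leave the short houses lying where they are. When all the tall ones stand, switch the light on by pushing its lever fully over, and do not disturb the mug, the paint jar or the foam cone.

Things in the scene. Friction and masses are not known exactly. Their poses are not given: they have to be found in the camera images.
- tall1_mid (a point): a TALL flat plywood house cut-out, plain wood, 132 mm long in all from its straight foot edge to the tip of its pointed roof (straight-sided wall 110 mm, then a 90-degree gable 22 mm), 44 mm wide, 16 mm thick, about 60 g. The point is its centre (half of the length, half of the thickness); +x points from the foot edge to the roof tip, y across the width, z out of the face with the dark windows. It starts lying flat, windows up, roof roughly towards the robot; may be absent
- tall2_mid (a point): a TALL flat plywood house cut-out, plain wood, 132 mm long in all from its straight foot edge to the tip of its pointed roof (straight-sided wall 110 mm, then a 90-degree gable 22 mm), 44 mm wide, 16 mm thick, about 60 g. The point is its centre (half of the length, half of the thickness); +x points from the foot edge to the roof tip, y across the width, z out of the face with the dark windows. It starts lying flat, windows up, roof roughly towards the robot; may be absent
- tall3_mid (a point): a TALL flat plywood house cut-out, plain wood, 132 mm long in all from its straight foot edge to the tip of its pointed roof (straight-sided wall 110 mm, then a 90-degree gable 22 mm), 44 mm wide, 16 mm thick, about 60 g. The point is its centre (half of the length, half of the thickness); +x points from the foot edge to the roof tip, y across the width, z out of the face with the dark windows. It starts lying flat, windows up, roof roughly towards the robot; may be absent
- tall4_mid (a point): a TALL flat plywood house cut-out, plain wood, 132 mm long in all from its straight foot edge to the tip of its pointed roof (straight-sided wall 110 mm, then a 90-degree gable 22 mm), 44 mm wide, 16 mm thick, about 60 g. The point is its centre (half of the length, half of the thickness); +x points from the foot edge to the roof tip, y across the width, z out of the face with the dark windows. It starts lying flat, windows up, roof roughly towards the robot; may be absent
- short1_mid (a point): a SHORT flat plywood house cut-out, plain wood, 94 mm long in all from its straight foot edge to the tip of its pointed roof (straight-sided wall 72 mm, then a 90-degree gable 22 mm), 44 mm wide, 16 mm thick, about 42 g. The point is its centre (half of the length, half of the thickness); +x points from the foot edge to the roof tip, y across the width, z out of the face with the dark windows. It starts lying flat, windows up, roof roughly towards the robot; may be absent
- short2_mid (a point): a SHORT flat plywood house cut-out, plain wood, 94 mm long in all from its straight foot edge to the tip of its pointed roof (straight-sided wall 72 mm, then a 90-degree gable 22 mm), 44 mm wide, 16 mm thick, about 42 g. The point is its centre (half of the length, half of the thickness); +x points from the foot edge to the roof tip, y across the width, z out of the face with the dark windows. It starts lying flat, windows up, roof roughly towards the robot; may be absent
- stand_foot (a point): foot of the display fence: a plywood rail 400 mm long fixed to the table, front face towards the robot. The point is the middle of the front face's bottom edge, on the table; y runs along the fence, x points away from the robot through the fence, z up. The front face leans back (away from the robot) by 10 degrees and is 70 mm high; the rail is 14 mm thick. A strip of paper 160 mm deep marks the table in front of it (flat, no obstacle)
- tray_in (a point): aluminium brush tray fixed to the table, open at the top, outside 240 x 90 x 35 mm, walls 4 mm, long side along its x. The point is the centre of its inner floor, 4 mm above the table
- brush_hold (a point): flat paintbrush, 180 mm long, 50 g, lying on the paper in front of the fence. The point is on the axis of its round wooden handle (20 mm diameter, 10 mm above the table), close to the balance point; +x points to the bristles. The handle reaches from 65 mm behind this point to 20 mm ahead of it; then a metal ferrule 42 mm wide and 20 mm high; the bristles end 115 mm ahead of the point
- brush_tip (a point): end of the bristles of the brush, on its axis
- switch (a joint): light switch lever (rad): starts between 0 and 0.25 (leaning towards its block's -x side, towards the robot), 1.0 is fully over to the +x side (away from the robot), light on. Stays where it is left; a light push of about 1 N at the tip moves it
- switch_pivot (a point): hinge axis of the lever, 22 mm above the table, in the middle of a white block 70 x 50 x 25 mm (fixed to the table); its x is the direction in which the lever swings on, y the hinge axis, z up. The steel lever (10 mm thick) is 80 mm from hinge to the centre of the black ball (26 mm diameter) at its end; at value q it leans (q - 0.5) rad from upright towards +x
- switch_tip (a point): centre of the black ball at the end of the switch lever
- mug: white mug standing beyond the fence, 80 mm wide, 90 mm high; a bystander, origin at its foot
- jar: paint jar with a lid beyond the fence, 64 mm wide, 75 mm high; a bystander, origin at its foot
- cone: white foam cone, 120 mm wide at the foot, 250 mm high, at the left side of the table; a bystander, origin at its foot

How it is judged:
On the way, in this order (a step that is already met when the one before it is completed fails the run):
1. the brush lies in the tray (x of brush_hold in the frame of tray_in between -0.118 and 0.118 m and y of brush_hold in the frame of tray_in between -0.043 and 0.043 m and z of each of brush_hold, brush_tip in the frame of tray_in below 0.03 m and x of brush_tip in the frame of tray_in between -0.118 and 0.118 m and y of brush_tip in the frame of tray_in between -0.043 and 0.043 m), for 0.2 s.
2. all the tall houses stand upright against the fence (angle between each of tall1_mid, tall2_mid, tall3_mid, tall4_mid's own x axis and vertical below 0.38 rad and x of tall1_mid in the frame of stand_foot between -0.05 and 0.015 m and y of tall1_mid in the frame of stand_foot between -0.2 and 0.2 m and height (world z) of tall1_mid between 0.052 and 0.078 m and x of tall2_mid in the frame of stand_foot between -0.05 and 0.015 m and y of tall2_mid in the frame of stand_foot between -0.2 and 0.2 m and height (world z) of tall2_mid between 0.052 and 0.078 m and x of tall3_mid in the frame of stand_foot between -0.05 and 0.015 m and y of tall3_mid in the frame of stand_foot between -0.2 and 0.2 m and height (world z) of tall3_mid between 0.052 and 0.078 m and x of tall4_mid in the frame of stand_foot between -0.05 and 0.015 m and y of tall4_mid in the frame of stand_foot between -0.2 and 0.2 m and height (world z) of tall4_mid between 0.052 and 0.078 m), for 0.3 s.
3. the light switch is fully over (value of joint switch above 0.85 rad), for 0.2 s.
At the end, for the whole second after the job is handed in: Every tall house stands on the table, roof up within 22 deg of vertical, its centre -15 to 50 mm in front of the fence foot and within 200 mm of its middle; brush wholly in the tray; lever beyond 0.85 rad; short houses flat within 50 mm of their starts (all of step 1 and all of step 2 and value of joint switch above 0.85 rad and distance of each of short1_mid, short2_mid from where it was at the start of the episode below 0.05 m and angle between each of short1_mid, short2_mid's own z axis and vertical below 0.2 rad); the robot touches nothing.
It fails at once if the mug is pushed aside by more than 30 mm or tipped (distance of mug from where it was at the start of the episode above 0.03 m or angle between mug's own z axis and vertical above 0.3 rad).
It fails at once if the jar is pushed aside by more than 30 mm or tipped (distance of jar from where it was at the start of the episode above 0.03 m or angle between jar's own z axis and vertical above 0.3 rad).
It fails at once if the cone is pushed aside by more than 30 mm or tipped (distance of cone from where it was at the start of the episode above 0.03 m or angle between cone's own z axis and vertical above 0.3 rad).
Of tall1, tall2, tall3, tall4 only 3 to 4 are there at a start; the rules pass over those that are not, and their reading is None.
Of short1, short2 only 1 to 2 are there at a start; the rules pass over those that are not, and their reading is None.
At some moment in a run one of brush, tall1, tall2, tall3, tall4 may be knocked a few centimetres aside while the robot is not near it.
Once in a run the grip may slacken for a moment while it holds something.
It also fails if it takes over 210 s, if anything falls off the work surface, if the arm or the gripper's body presses on something with over 40 N, if the wrist force passes 120 N, or if a joint passes its speed limit or range.

### The arm

A 6-joint arm with a two-finger parallel gripper is mounted at the origin on the work surface. World frame = base frame: x ahead of the robot, y to its left, z up, the work surface at z = 0. Lengths are in m, angles in rad, forces in N, time in s.
With the tool pointing down it reaches from about 0.3 to 0.775 m from the base axis. Payload 14.6 kg.
Tool frame: the origin (TCP) lies at the centre of the arm's flange, where the gripper is bolted on; the fingertips stand 199 mm ahead of it and the grasp point (between the pads) lies 180 mm ahead of it; z points along the fingers, y is the line along which they close (so a half turn about z gives the same grasp; the last joint's range is limited). The gripper opens to 94 mm and grips with 3 to 60 N. Pads are 16 mm wide; open, the fingers measure 119 mm over their backs; the gripper's body (75 mm by 177 mm) begins 78 mm behind the grasp point.
Start: joints at [-1.235, 0.3, 1.521, -0, 1.321, -0.067], TCP at [0.216, -0.506, 0.405] pointing down, gripper open.
Joint ranges: [-3.03, 3.03], [-0.79, 2.21], [0.23, 2.52], [-1.04, 4.18], [0, 3.07], [-2.55, 2.55]. Speed limits (rad/s): [2.22, 2.22, 2.57, 3.14, 3.14, 3.14].

### API

Orientations are given as [roll, pitch, yaw] about the fixed x, y, z axes, in that order (R = Rz(yaw) Ry(pitch) Rx(roll)).
In Python, from station import ctrl gives the robot as it stands. The module is installed in compiled form; this text tells all that it offers.
- The arm moves only by the tool servo_tool, never from a script. Its argument "motion" is a list of rows, each a list of 5 numbers: the closure, from 0 (fully open) to 1 (shut), then the shift along the world's x, y, z in cm, then the turn about the world's z in degrees. A call has 1 to 20 rows; each row is the pose to reach, as a shift and turn from the pose commanded when the call began; what a row does not reach only later rows make up. A row lasts 1/8 s, in which the tool goes at most 62.5 mm and 10.7 degrees, less where a joint would pass 70% of its speed; a pose out of reach is approached as far as the arm can. A call with a gripper value outside its range is refused whole. The fingers move at their own pace and stop on an object; "squeeze" is the grip in N (left out, the last holds). Time passes only in rows, so rows that repeat a pose let the fingers close. It gives the time, the measured TCP pose, the force, the opening and the grip force at its end, in the units of the state.
- ctrl.get_obs(): the state, without advancing time (a new reading comes with each control period).
- ctrl.camera(name): name is "scene" or "top" or "wrist"; returns a dict with "image" (420x560x3 uint8, red, green, blue), "fx", "fy", "cx", "cy" (pixels), "camera_from_world" (4x4, takes a point from world to camera coordinates); the wrist camera has in their place "hand_eye" (4x4, takes a point from camera to tool coordinates, whose origin is the TCP and whose axes are the flange's). Camera axes: x right, y up, looking along -z (the intrinsics and any distortion apply to the point x, -y, -z); pixel columns grow to the right and rows downward; lengths in m; the calibration is good to about 2 mm. A picture is of the moment at which its call begins: read the wrist's pose just before it. There is no depth.
- ctrl.hand_in(): hands the job in; it is judged then, once.
The state is a dict: "time_s": time; "qpos": joint angles; "joint_vel": joint speeds; "tau": joint torques, N m; "ee_pos": TCP position; "eef_rot": TCP orientation; "force": force on the tool from outside, world axes, zero at the start; "moment": the same for the moment, N m; "grip_width": finger opening in m; "grip_force": force on a finger pad.
Only numpy, scipy, OpenCV 4.12 (cv2) and the standard library are available. Lean on these libraries where they do the work, as an engineer would, in place of code of your own. Each camera call takes 0.05 s, during which the arm holds its last target. There are 200 camera calls.

## Working session

There is one attempt and no reset: what is moved stays moved. The work goes in short steps, Python scripts to look and compute and a tool call to move; the robot and the scene stay as the last step left them, time stands still between calls to the robot, and variables do not carry over. Pictures are saved under pics/ and viewed, at most 14 in all, crops included, and the job is handed in when it is done.

Besides the shell and the picture viewer there is one more tool, called after "Call:" as a command line: name --pt "numbers of a row" for each row, then --argument value for the rest. servo_tool: Moves the arm, as the interface text tells. Its arguments: {"type":"object","properties":{"motion":{"type":"array","items":{"type":"array","items":{"type":"number"}}},"squeeze":{"type":"number"}},"required":["motion"]}

```bash
mkdir -p pics; cat > h.py <<'E'
from station import ctrl
import numpy as np, cv2
def snap(n,f=None):
    o=ctrl.get_obs(); c=ctrl.camera(n)
    if f: cv2.imwrite('pics/'+f+'.png',c['image'][:,:,::-1])
    if n=='wrist':
        from scipy.spatial.transform import Rotation as R
        T=np.eye(4);T[:3,:3]=R.from_euler('xyz',o['eef_rot']).as_matrix();T[:3,3]=o['ee_pos']
        c['wfc']=T@c['hand_eye']
    else: c['wfc']=np.linalg.inv(c['camera_from_world'])
    return c
def ray(c,uv,z):
    uv=np.atleast_2d(uv).astype(float)
    d=np.c_[(uv[:,0]-c['cx'])/c['fx'],-(uv[:,1]-c['cy'])/c['fy'],-np.ones(len(uv))]@c['wfc'][:3,:3].T
    o=c['wfc'][:3,3]
    return o+d*((z-o[2])/d[:,2])[:,None]
def proj(c,p):
    q=np.linalg.inv(c['wfc'])@np.append(p,1)
    return np.array([c['cx']+c['fx']*q[0]/-q[2],c['cy']-c['fy']*q[1]/-q[2]])
E
python3 -c "
from h import *
o=ctrl.get_obs();print(o['ee_pos'],o['eef_rot'],o['time_s'])
for n in('scene','top'):
  c=snap(n,n+'0');print([k for k in c],c['fx'],c['cx'],c['cy'],c['wfc'].round(3).tolist())"
```

```text
[ 0.21559793 -0.50593947  0.40407233] [-3.14037653e+00 -8.85675072e-05  4.02853711e-01] 0.0
['image', 'fx', 'fy', 'cx', 'cy', 'camera_from_world', 'wfc'] 466.6430479903184 281.9023003328225 207.07966781127533 [[-0.614, -0.543, 0.573, 1.362], [0.789, -0.423, 0.445, 0.653], [0.001, 0.725, 0.688, 1.036], [0.0, 0.0, 0.0, 1.0]]
['image', 'fx', 'fy', 'cx', 'cy', 'camera_from_world', 'wfc'] 504.25261318053066 272.3748733238595 214.0924595507619 [[0.016, 0.997, -0.077, 0.463], [-1.0, 0.016, 0.011, 0.086], [0.012, 0.077, 0.997, 1.752], [0.0, 0.0, 0.0, 1.0]]
```

View pics/scene0.png

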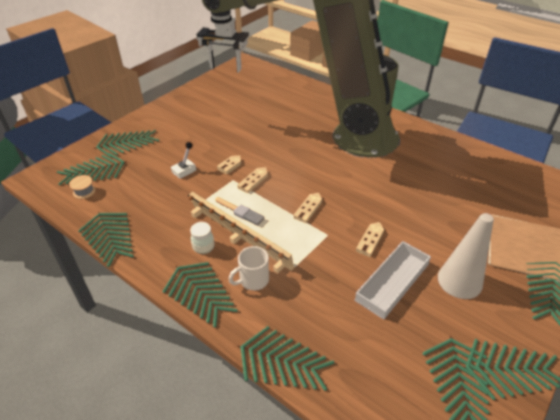

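View pics/top0.png

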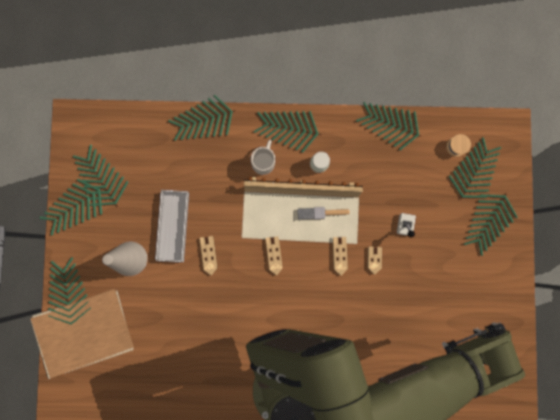

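The scene has three tall houses (top-view columns about 209, 275 and 341) and one short one (375, 258). The brush is at about (322, 213), the tray at (172, 226), the fence at row 186 and the switch at (407, 226). I'll measure coarsely from the top view first.

```bash
python3 -c "
from h import *
c=snap('top');im=c['image']
for n,uv,z in [('t_a',(209,255),.016),('t_b',(275,255),.016),('t_c',(341,255),.016),('short',(375,258),.016),('handle',(340,212),.01),('tip',(297,214),.01),('fenceL',(245,189),0),('fenceR',(362,192),0),('paperBL',(243,238),0),('paperBR',(357,243),0),('trayc',(172,226),.035),('ball',(411,234),.09),('mug',(263,158),.09),('jar',(320,162),.075),('conetip',(107,259),.25),('swblk',(406,225),.025)]:
  print(n,ray(c,uv,z)[0].round(3))
hsv=cv2.cvtColor(im,cv2.COLOR_RGB2HSV)
print([hsv[y,x].tolist() for x,y in [(341,262),(275,262),(300,300),(340,212),(172,226),(312,214)]])
m=cv2.inRange(hsv,(8,60,170),(28,190,255))
for k in cv2.findContours(m,0,2)[0]:
  if cv2.contourArea(k)>60: 
    r=cv2.minAreaRect(k);print([np.round(v,1) for v in r],ray(c,r[0],.016)[0].round(3))
"
```

```text
t_a [0.452 0.282 0.016]
t_b [0.455 0.056 0.016]
t_c [ 0.459 -0.171  0.016]
short [ 0.451 -0.288  0.016]
handle [ 0.608 -0.168  0.01 ]
tip [ 0.598 -0.018  0.01 ]
fenceL [0.684 0.164 0.   ]
fenceR [ 0.68  -0.246  0.   ]
paperBL [0.513 0.168 0.   ]
paperBR [ 0.501 -0.229  0.   ]
trayc [0.548 0.408 0.035]
ball [ 0.532 -0.392  0.09 ]
mug [0.778 0.102 0.09 ]
jar [ 0.77  -0.09   0.075]
conetip [0.437 0.556 0.25 ]
swblk [ 0.565 -0.393  0.025]
[[17, 105, 207], [17, 105, 201], [12, 146, 145], [15, 117, 189], [14, 21, 178], [13, 15, 116]]
[array([375., 260.]), array([26., 12.]), np.float64(90.0)] [ 0.444 -0.288  0.016]
[array([208.4, 254.8]), array([37.1, 13. ]), np.float64(82.9)] [0.453 0.284 0.016]
[array([298.2, 250.4]), array([38. , 61.7]), np.float64(80.9)] [ 0.473 -0.024  0.016]
[array([337.5, 211.5]), array([ 7., 25.]), np.float64(90.0)] [ 0.609 -0.158  0.016]
[array([345. , 235.5]), array([23.7, 77.4]), np.float64(7.1)] [ 0.526 -0.185  0.016]
[array([303. , 185.9]), array([116.3,   2.9]), np.float64(3.0)] [ 0.696 -0.038  0.016]
[array([460.3, 143.3]), array([20.5, 18.4]), np.float64(45.0)] [ 0.856 -0.588  0.016]
```

Call:
servo_tool --pt "0 3 6 0 0" --pt "0 6 12 0 0" --pt "0 9 18 0 0" --pt "0 12 24 0 0" --pt "0 14 30 0 0" --pt "0 14 36 0 0" --pt "0 14 40 0 0" --pt "0 14 44 0 0" --pt "0 14 46 0 0" --pt "0 14 46 0 0" --pt "0 14 46 0 0"

```text
time_s: 1.52
ee_pos: [0.3556, -0.0465, 0.4046]
eef_rot: [3.142, 0.0, 0.403]
force: [-0.3, 0.8, -0.5]
grip_width: 0.0942
grip_force: 0.0
```

```bash
python3 -c "
from h import *
c=snap('wrist','w1');print(c['fx'],c['cx'],c['cy'],c['wfc'].round(3).tolist(), c['hand_eye'].round(3).tolist())"
```

```text
365.1753489260947 275.83080178372165 208.14054595082445 [[0.391, 0.894, 0.219, 0.417], [-0.92, 0.38, 0.093, -0.02], [-0.0, -0.238, 0.971, 0.385], [0.0, 0.0, 0.0, 1.0]] [[-0.001, 0.971, 0.238, 0.067], [1.0, 0.001, 0.0, -0.001], [0.0, 0.238, -0.971, 0.019], [0.0, 0.0, 0.0, 1.0]]
```

View pics/w1.png

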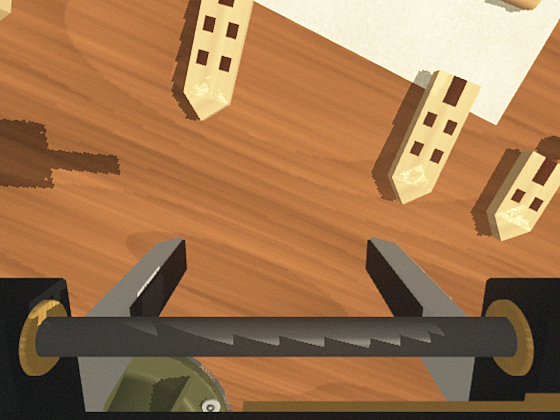

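The wrist view shows tall_b's roof at (205, 118), tall_c at (430, 140) and the short house at (525, 195). The camera leans back towards the fingers. I'll go further forward with yaw at about 0 so it covers the brush and fence.

Call:
servo_tool --pt "0 3 -1 0 -6" --pt "0 7 -2 0 -12" --pt "0 11 -3 0 -18" --pt "0 14 -4 0 -23.1" --pt "0 14 -4 0 -23.1" --pt "0 14 -4 0 -23.1"

```text
time_s: 2.33
ee_pos: [0.4951, -0.0865, 0.4043]
eef_rot: [-3.141, 0.001, -0.0]
force: [-0.3, 0.4, 0.1]
grip_width: 0.0939
grip_force: 0.0
```

```bash
python3 -c "
from h import *
c=snap('wrist','w2');print(c['wfc'].round(3).tolist())"
```

```text
[[-0.001, 0.971, 0.239, 0.562], [-1.0, -0.001, -0.0, -0.086], [-0.0, -0.239, 0.971, 0.385], [0.0, 0.0, 0.0, 1.0]]
```

View pics/w2.png

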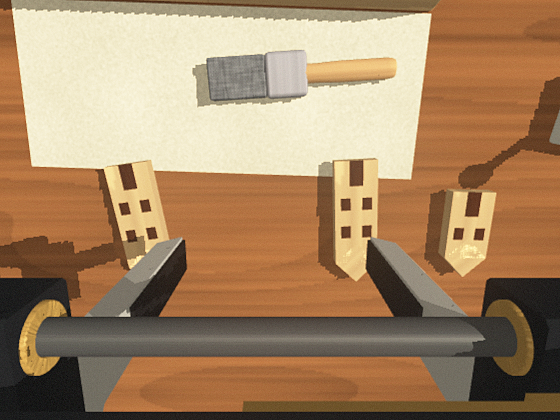

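The brush runs from handle end (396, 68) through the ferrule edge (307, 72) to the bristle end (208, 77). The fence foot is along row 10–12, from column 14 to 432. Foot edges are tall_b (105–150, 165), tall_c (333–378, 159) and short (447–496, 191).

```bash
python3 -c "
from h import *
c=snap('wrist')
for n,uv,z in [('hend',(396,68),.01),('ferr',(307,73),.01),('btip',(208,78),.01),('fL',(14,10),0),('fR',(432,12),0),('pBL',(32,165),0),('pBR',(412,179),0),('b_fL',(105,170),.016),('b_fR',(150,161),.016),('c_fL',(333,160),.016),('c_fR',(378,159),.016),('c_tip',(356,281),.016),('s_fL',(449,190),.016),('s_fR',(496,192),.016),('s_tip',(463,277),.016)]:
  print(n,ray(c,uv,z)[0].round(4))
o=ctrl.get_obs();print(o['qpos'].round(2) if hasattr(o['qpos'],'round') else o['qpos'])
"
```

```text
hend [ 0.6091 -0.2024  0.01  ]
ferr [ 0.6046 -0.1164  0.01  ]
btip [ 0.6001 -0.0201  0.01  ]
fL [0.663  0.1649 0.    ]
fR [ 0.6609 -0.2362  0.    ]
pBL [0.5143 0.1714 0.    ]
pBR [ 0.499  -0.2312  0.    ]
b_fL [0.5111 0.0874 0.016 ]
b_fR [0.5202 0.0409 0.016 ]
c_fL [ 0.521  -0.1438  0.016 ]
c_fR [ 0.522  -0.1891  0.016 ]
c_tip [ 0.3888 -0.1737  0.016 ]
s_fL [ 0.4901 -0.2642  0.016 ]
s_fR [ 0.488  -0.3129  0.016 ]
s_tip [ 0.3934 -0.2903  0.016 ]
[-0.25  0.19  1.65 -0.    1.29  1.33]
```

Call:
servo_tool --pt "0.5 3 -1.5 -2 10.5" --pt "0.5 6 -3 -4 21" --pt "0.5 9 -4.5 -6 31.5" --pt "0.5 11.1 -5.1 -8 42" --pt "0.5 11.1 -5.1 -8 52.5" --pt "0.5 11.1 -5.1 -10 63" --pt "0.5 11.1 -5.1 -10 73.5" --pt "0.5 11.1 -5.1 -12 84" --pt "0.5 11.1 -5.1 -12 92.8" --pt "0.5 11.1 -5.1 -14 92.8" --pt "0.5 11.1 -5.1 -16 92.8" --pt "0.5 11.1 -5.1 -18.5 92.8" --pt "0.5 11.1 -5.1 -20.1 92.8" --pt "0.5 11.1 -5.1 -20.1 92.8"

```text
time_s: 4.18
ee_pos: [0.6063, -0.1369, 0.2021]
eef_rot: [-3.139, -0.001, 1.618]
force: [0.2, -0.1, 1.2]
grip_width: 0.0469
grip_force: 0.0
```

Call:
servo_tool --pt "0.7 0 0 0 0" --pt "1 0 0 0 0" --pt "1 0 0 0 0" --pt "1 0 0 0 0" --pt "1 0 0 0 0" --pt "1 0 0 0 0" --squeeze 30

```text
time_s: 4.92
ee_pos: [0.6067, -0.137, 0.2042]
eef_rot: [3.141, 0.0, 1.619]
force: [-1.2, 0.2, 5.3]
grip_width: 0.0187
grip_force: 30.0
```

Call:
servo_tool --pt "1 0 0 3 0" --pt "1 0 0 7 0" --pt "1 0 0 12 0" --pt "1 -1 5 13 -10" --pt "1 -2 11 13 -20" --pt "1 -3 17 13 -30" --pt "1 -4 23 13 -40" --pt "1 -5 29 13 -50" --pt "1 -6 35 13 -60" --pt "1 -6 40 13 -70" --pt "1 -7 42 13 -80" --pt "1 -7 42 13 -90" --pt "1 -7 42 13 -92" --pt "1 -7 42 13 -92" --pt "1 -7 42 13 -92"

```text
time_s: 6.8
ee_pos: [0.5367, 0.2827, 0.3336]
eef_rot: [-3.142, 0.0, 0.015]
force: [0.3, 0.4, -0.8]
grip_width: 0.0186
grip_force: 30.0
```

```bash
python3 -c "
from h import *
c=snap('wrist','w3');print(c['wfc'].round(3).tolist())
o=ctrl.get_obs();print(o['grip_force'],o['grip_width'])"
```

```text
[[0.014, 0.971, 0.238, 0.603], [-1.0, 0.014, 0.003, 0.284], [0.0, -0.238, 0.971, 0.314], [0.0, 0.0, 0.0, 1.0]]
29.997873902320862 0.018593859566727666
```

View pics/w3.png

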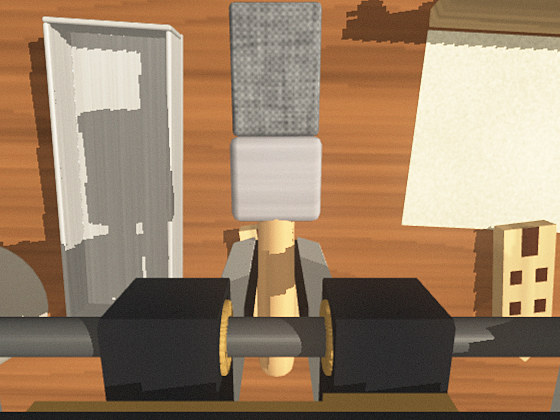

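The tray's far rim corners are at about (44, 18) left and (168, 25) right. Its left rim reaches (66, 310), and the brush is held straight. In the same view the paper's left edge runs from about (428, 42) to (402, 223).

```bash
python3 -c "
from h import *
c=snap('wrist')
for n,uv,z in [('LF',(44,19),.035),('RF',(168,26),.035),('Rbase',(183,36),0),('Lnear',(66,312),.035),('Rbnear',(183,310),0),('fenceL foot',(430,40),0),('paper',(402,223),0)]: print(n,ray(c,uv,z)[0].round(4))
t=snap('top')
h=cv2.cvtColor(t['image'],cv2.COLOR_RGB2HSV)
m=cv2.inRange(h,(0,0,110),(180,50,255));m[:185]=0;m[270:]=0;m[:,:150]=0;m[:,195:]=0
k=max(cv2.findContours(m,0,2)[0],key=cv2.contourArea);b=cv2.boxPoints(cv2.minAreaRect(k));print(b,ray(t,b,.035).round(3), ray(t,b.mean(0),.035))
"
```

```text
LF [0.6688 0.4469 0.035 ]
RF [0.6655 0.3605 0.035 ]
Rbase [ 0.6662  0.3585 -0.    ]
Lnear [0.4419 0.4593 0.035 ]
Rbnear [0.4254 0.3697 0.    ]
fenceL foot [0.6659 0.1619 0.    ]
paper [0.5142 0.1697 0.    ]
[[154.6945  259.4347 ]
 [160.33095 189.91873]
 [188.22862 192.1807 ]
 [182.59218 261.69666]] [[0.434 0.463 0.035]
 [0.671 0.452 0.035]
 [0.665 0.356 0.035]
 [0.428 0.369 0.035]] [[0.5490876  0.40990835 0.035     ]]
```

Call:
servo_tool --pt "1 -1 5 0 -3.7" --pt "1 -1.4 10 0 -3.7" --pt "1 -1.4 12.8 0 -3.7" --pt "1 -1.4 12.8 0 -3.7" --pt "1 -1.4 12.8 -4 -3.7" --pt "1 -1.4 12.8 -8 -3.7" --pt "1 -1.4 12.8 -10.5 -3.7" --pt "1 -1.4 12.8 -12.4 -3.7" --pt "1 -1.4 12.8 -12.4 -3.7"

```text
time_s: 8.07
ee_pos: [0.5227, 0.4104, 0.2088]
eef_rot: [3.141, 0.001, -0.051]
force: [-0.8, 0.4, 1.1]
grip_width: 0.0183
grip_force: 29.9
```

Call:
servo_tool --pt "0.6 0 0 0 0" --pt "0.6 0 0 0 0" --pt "0.6 0 0 0 0" --pt "0.6 0 0 4 0" --pt "0.6 0 0 8 0" --pt "0.6 0 0 12 0" --pt "0.6 -4 0 15 0" --pt "0.6 -8 0 15 0" --pt "0.6 -8 0 15 0"

```text
time_s: 9.2
ee_pos: [0.4407, 0.4113, 0.3608]
eef_rot: [-3.141, -0.001, -0.049]
force: [0.6, -0.4, 0.5]
grip_width: 0.0377
grip_force: 0.0
```

```bash
python3 -c "
from h import *
c=snap('wrist');t=snap('top')
cv2.imwrite('pics/w4.png',np.hstack([cv2.resize(c['image'],(400,300)),cv2.resize(t['image'][150:300,150:350],(400,300))])[:,:,::-1])"
```

```text
(no output)
```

View pics/w4.png

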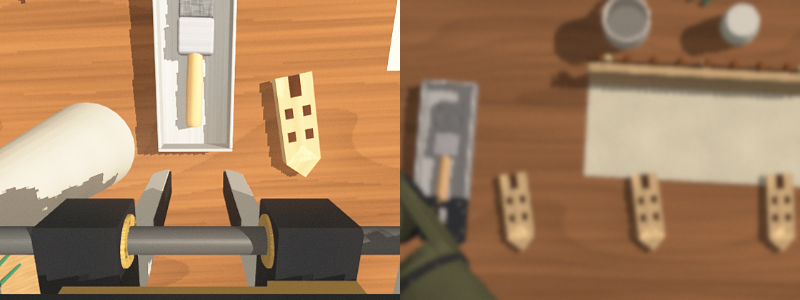

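The brush lies fully inside the tray. tall_a has its foot at about (386–434, 107) and its tip at (426, 246) in full-resolution pixels. I'll measure it, then look at the fence from above.

```bash
python3 -c "
from h import *
c=snap('wrist')
print(ray(c,[(386,112),(434,101),(426,246)],.016).round(4))
h=cv2.cvtColor(c['image'],cv2.COLOR_RGB2HSV)
m=cv2.inRange(h,(14,40,175),(32,150,255));m[:,:370]=0;m[:,470:]=0;m[:90]=0;m[260:]=0
k=max(cv2.findContours(m,0,2)[0],key=cv2.contourArea);r=cv2.minAreaRect(k);b=cv2.boxPoints(r);print(cv2.contourArea(k),b.round(0).tolist(),ray(c,b,.016).round(4))
"
```

```text
[[0.5102 0.3129 0.016 ]
 [0.5172 0.2721 0.016 ]
 [0.3862 0.273  0.016 ]]
6403.5 [[379.0, 109.0], [436.0, 101.0], [457.0, 246.0], [399.0, 254.0]] [[0.5128 0.319  0.016 ]
 [0.5169 0.2701 0.016 ]
 [0.3848 0.2441 0.016 ]
 [0.3795 0.2977 0.016 ]]
```

Call:
servo_tool --pt "0 4 -5 3 3" --pt "0 8 -10 3 3" --pt "0 12 -16 3 3" --pt "0 14 -22 3 3" --pt "0 16 -28 3 3" --pt "0 16 -34 3 3" --pt "0 16 -40 3 3" --pt "0 16 -44 3 3" --pt "0 16 -44 3 3" --pt "0 16 -44 3 3"

```text
time_s: 10.6
ee_pos: [0.603, -0.0292, 0.3893]
eef_rot: [-3.141, 0.0, 0.0]
force: [-1.1, 0.4, 0.6]
grip_width: 0.0941
grip_force: 0.0
```

```bash
python3 -c "
from h import *
c=snap('wrist','w5');print(c['wfc'].round(3).tolist())"
```

```text
[[-0.001, 0.971, 0.238, 0.67], [-1.0, -0.0, -0.0, -0.029], [-0.0, -0.238, 0.971, 0.37], [0.0, 0.0, 0.0, 1.0]]
```

View pics/w5.png

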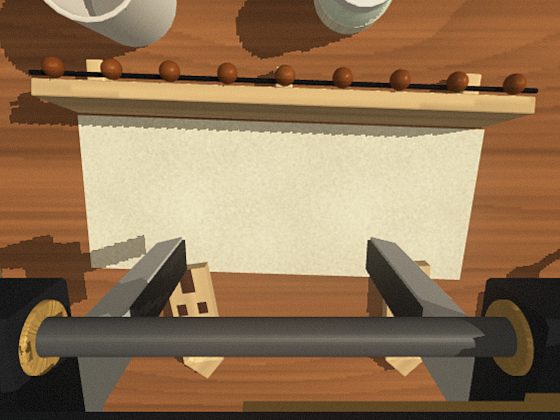

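The fence foot runs from (79, 114) to (484, 129). A berry garland hangs along its top back edge, and the mug and jar stand behind.

```bash
python3 -c "
from h import *
c=snap('wrist')
print('foot',ray(c,[(79,114),(484,129)],0).round(4))
print('top front edge',ray(c,[(32,95),(533,112)],.069).round(4))
print('balls at .07/.085',ray(c,[(285,76)],.07).round(4),ray(c,[(285,76)],.085).round(4))
print('paper front',ray(c,[(92,266),(460,280)],0).round(4))
"
```

```text
foot [[ 0.6738  0.165   0.    ]
 [ 0.6597 -0.2345  0.    ]]
top front edge [[ 0.6875  0.1642  0.069 ]
 [ 0.6748 -0.2333  0.069 ]]
balls at .07/.085 [[ 0.7017 -0.0353  0.07  ]] [[ 0.7001 -0.035   0.085 ]]
paper front [[ 0.514   0.1713  0.    ]
 [ 0.4978 -0.2303  0.    ]]
```

Call:
servo_tool --pt "0 -3 5 0 5" --pt "0 -6 10 0 9.2" --pt "0 -9 15 0 9.2" --pt "0 -12 20 0 9.2" --pt "0 -15 25 0 9.2" --pt "0 -18.45 30.7 0 9.2" --pt "0 -18.45 30.7 -3 9.2" --pt "0 -18.45 30.7 -8 9.2" --pt "0 -18.45 30.7 -13 9.2" --pt "0 -18.45 30.7 -16.5 9.2" --pt "0 -18.45 30.7 -18.7 9.2" --pt "0 -18.45 30.7 -18.7 9.2"

```text
time_s: 12.2
ee_pos: [0.4176, 0.2788, 0.2016]
eef_rot: [3.141, 0.001, 0.164]
force: [-0.1, -0.0, -0.0]
grip_width: 0.0938
grip_force: 0.0
```

Call:
servo_tool --pt "0.4 0 0 0 0" --pt "0.8 0 0 0 0" --pt "0.8 0 0 0 0" --pt "0.8 0 0 0 0" --pt "0.8 0 0 0 0" --squeeze 12

```text
time_s: 12.82
ee_pos: [0.4181, 0.278, 0.2027]
eef_rot: [-3.142, -0.0, 0.162]
force: [0.3, 0.3, -0.6]
grip_width: 0.0478
grip_force: 0.0
```

Call:
servo_tool --pt "0.9 0 0 0 0" --pt "0.9 0 0 0 0" --pt "0.9 0 0 1 0" --pt "0.9 2 -4 1 -3" --pt "0.9 5 -8 1 -6" --pt "0.9 8 -12 1 -9" --pt "0.9 11 -15 1 -11.2" --pt "0.9 13.65 -16.5 1 -11.2" --pt "0.9 13.65 -16.5 1 -11.2" --pt "0.9 13.65 -16.5 0.2 -11.2" --pt "0.9 13.65 -16.5 0.2 -11.2"

```text
time_s: 14.2
ee_pos: [0.5538, 0.1136, 0.204]
eef_rot: [3.141, 0.002, -0.033]
force: [0.4, 0.2, -0.2]
grip_width: 0.0444
grip_force: 1.2
```

```bash
python3 -c "
from h import *
snap('scene','s6');c=snap('wrist');s=cv2.imread('pics/s6.png')[120:300,170:410]
cv2.imwrite('pics/s6.png',np.hstack([cv2.resize(s,(400,300)),cv2.resize(c['image'][:,:,::-1],(400,300))]))
r=98.3
for p in range(0,91,15):
  a=np.radians(p+4.7);print(p,((98-r*np.cos(a))/10).round(2),((r*np.sin(a)-8)/10).round(2))"
```

```text
0 0.0 0.01
15 0.55 2.51
30 1.72 4.8
45 3.44 6.7
60 5.6 8.09
75 8.04 8.87
90 10.61 9.0
```

View pics/s6.png

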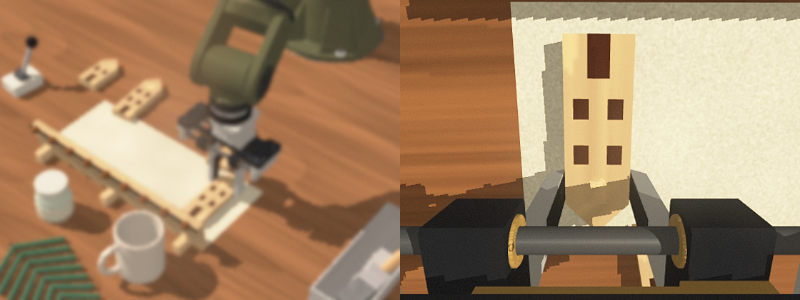

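tall_a is held and aligned, its foot about 2 cm short of the fence. The grip reads only 1.2 N, so I'll let it re-close before tipping.

Call:
servo_tool --pt "0.9 0 0 0 0" --pt "0.9 0 0 0 0" --pt "0.9 0 0 0 0" --pt "0.9 0 0 0 0" --squeeze 12

```text
time_s: 14.8
ee_pos: [0.5546, 0.113, 0.2047]
eef_rot: [-3.142, -0.0, -0.034]
force: [0.2, 0.2, 0.3]
grip_width: 0.0437
grip_force: 12.0
```

```bash
python3 -c "
from h import *
c=snap('wrist')
print(ray(c,[(787,47),(890,47)] and [((563-400)*1.4,35*1.4),((636-400)*1.4,35*1.4)],.018).round(4))
print('fence',ray(c,[((520-400)*1.4,20*1.4)],0).round(4),ctrl.get_obs()['grip_force'])"
```

```text
[[0.6507 0.1302 0.018 ]
 [0.6492 0.0866 0.018 ]]
fence [[0.664  0.1597 0.    ]] 11.982465237379074
```

Call:
servo_tool --pt "0.9 0.1 0 1.0 0" --pt "0.9 0.5 0 2.3 0" --pt "0.9 1.0 0 3.5 0" --pt "0.9 1.7 -0.1 4.6 0" --pt "0.9 2.5 -0.1 5.6 0" --pt "0.9 3.4 -0.1 6.5 0" --pt "0.9 4.5 -0.2 7.2 0" --pt "0.9 5.6 -0.2 7.8 0" --pt "0.9 6.8 -0.2 8.3 0" --pt "0.9 8.0 -0.3 8.6 0" --pt "0.9 9.3 -0.3 8.8 0" --pt "0.9 10.6 -0.4 8.8 0" --pt "0.9 10.6 -0.4 8.8 0"

```text
time_s: 16.48
ee_pos: [0.661, 0.1089, 0.2932]
eef_rot: [3.141, 0.002, -0.034]
force: [-8.3, -1.1, 7.3]
grip_width: 0.0441
grip_force: 12.0
```

```bash
python3 -c "
from h import *
snap('scene','s7');c=snap('wrist');s=cv2.imread('pics/s7.png')[180:300,170:330]
cv2.imwrite('pics/s7.png',np.hstack([cv2.resize(s,(400,300)),cv2.resize(c['image'][:,:,::-1],(400,300))]))
print(ctrl.get_obs()['grip_force'])"
```

```text
12.002410143613815
```

View pics/s7.png

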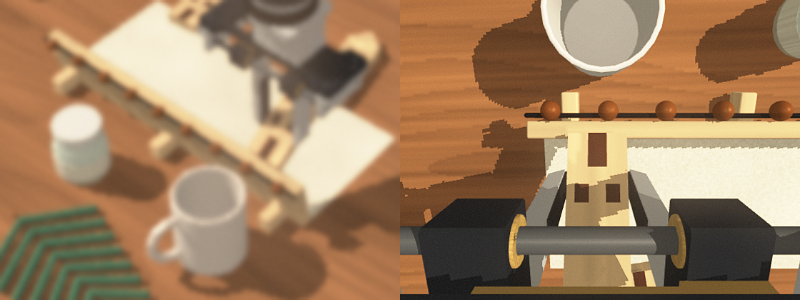

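The house only partly rotated, and its foot is now braced on the fence at about −8 N. I'll zoom in for its exact state.

```bash
python3 -c "
from h import *
c=snap('wrist')['image'][130:300,150:390];s=snap('scene')['image'][200:290,210:310]
cv2.imwrite('pics/s8.png',np.hstack([cv2.resize(c,(480,340),interpolation=2),cv2.resize(s,(320,340),interpolation=2)])[:,:,::-1])"
```

```text
(no output)
```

View pics/s8.png

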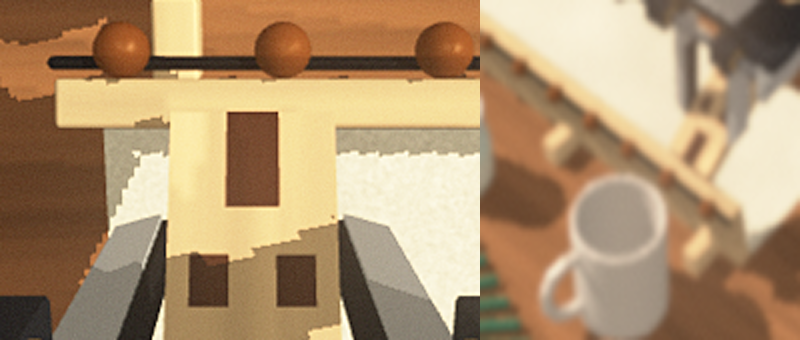

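The house was pushed back through the pads. The grip is now about 40 mm from the foot, with the house near level and its foot on the fence top, so gravity never turned it. I'll lay it back on the paper and regrip at the roof end with a light squeeze so it can swing.

Call:
servo_tool --pt "0.9 -0.5 0.3 1 0" --pt "0.9 -3 1.5 1 0" --pt "0.9 -6 3.1 0 0" --pt "0.9 -6 3.1 -4 0" --pt "0.9 -6 3.1 -7 0" --pt "0.9 -6 3.1 -8.2 0" --pt "0.9 -6 3.1 -8.8 0" --pt "0.9 -6 3.1 -8.8 0" --pt "0.3 -6 3.1 -8.8 0" --pt "0.3 -6 3.1 -8.8 0" --pt "0.3 -6 3.1 -8.8 0" --pt "0.3 -6 3.1 -5 0" --pt "0.3 -6 3.1 0 0" --pt "0.3 -12 3.1 6 0" --pt "0.3 -15 3.1 8 0" --pt "0.3 -15 3.1 8 0" --pt "0.3 -15 3.1 8 0"

```text
time_s: 18.8
ee_pos: [0.5109, 0.14, 0.3723]
eef_rot: [3.142, -0.0, -0.034]
force: [-0.8, -0.6, -0.3]
grip_width: 0.0655
grip_force: 0.0
```

```bash
python3 -c "
from h import *
c=snap('wrist','w9');print(c['wfc'][:3,3])
h=cv2.cvtColor(c['image'],cv2.COLOR_RGB2HSV);m=cv2.inRange(h,(14,40,175),(32,150,255))
for k in cv2.findContours(m,0,2)[0]:
  if cv2.contourArea(k)>1500: b=cv2.boxPoints(cv2.minAreaRect(k));print(b.round().tolist(),ray(c,b,.016)[:,:2].round(3).tolist())
"
```

```text
[0.57738756 0.13785797 0.35314584]
[[241.0, 8.0], [559.0, 8.0], [559.0, 271.0], [241.0, 271.0]] [[0.669, 0.164], [0.659, -0.103], [0.421, -0.138], [0.432, 0.177]]
```

View pics/w9.png

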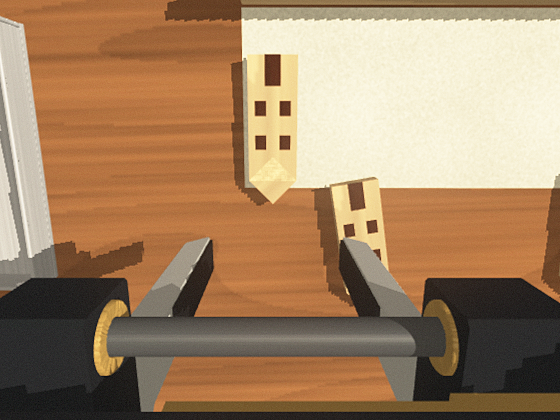

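tall_a lies flat with its foot at (246–298, 55) and its tip at (273, 204). tall_b's foot is at (330–377, 182).

```bash
python3 -c "
from h import *
c=snap('wrist')
print(ray(c,[(246,55),(298,55),(273,204),(330,186),(377,177)],.016).round(4))
print(ray(c,[(250,13)],0))"
```

```text
[[0.6314 0.1615 0.016 ]
 [0.6298 0.1168 0.016 ]
 [0.4991 0.1431 0.016 ]
 [0.5145 0.0892 0.016 ]
 [0.5215 0.0456 0.016 ]]
[[0.6682224  0.15723444 0.        ]]
```

Call:
servo_tool --pt "0.3 1.6 0.2 -4 0" --pt "0.3 1.6 0.2 -9 0" --pt "0.3 1.6 0.2 -13 0" --pt "0.3 1.6 0.2 -15.5 0" --pt "0.3 1.6 0.2 -16.3 0" --pt "0.3 1.6 0.2 -16.3 0" --pt "0.9 1.6 0.2 -16.3 0" --pt "0.9 1.6 0.2 -16.3 0" --pt "0.9 1.6 0.2 -16.3 0" --pt "0.9 1.6 0.2 -16.3 0" --pt "0.9 1.6 0.2 -16.3 0" --pt "0.9 1.6 0.2 -16.3 0" --squeeze 4

```text
time_s: 20.4
ee_pos: [0.5268, 0.1421, 0.2103]
eef_rot: [-3.141, -0.001, -0.034]
force: [-1.7, -0.7, 6.5]
grip_width: 0.044
grip_force: 4.0
```

Call:
servo_tool --pt "0.9 0 0 1 0" --pt "0.9 0 0 2 0" --pt "0.9 0 0 3 0" --pt "0.9 0 0 4.5 0" --pt "0.9 0 0 6 0" --pt "0.9 0 0 8 0" --pt "0.9 0 0 10 0" --pt "0.9 0 0 12 0" --pt "0.9 0 0 12 0" --pt "0.9 0 0 12 0" --pt "0.9 0 0 12 0"

```text
time_s: 21.78
ee_pos: [0.5265, 0.142, 0.3289]
eef_rot: [3.141, 0.001, -0.034]
force: [-0.0, 0.7, -0.3]
grip_width: 0.0437
grip_force: 4.0
```

```bash
cat >> h.py <<'E'
def wins(c,roi=(150,0,420,330)):
    h=cv2.cvtColor(c['image'],cv2.COLOR_RGB2HSV);m=cv2.inRange(h,(0,60,20),(15,255,110))
    for k in cv2.findContours(m,0,2)[0]:
        x,y,w,hh=cv2.boundingRect(k)
        if cv2.contourArea(k)>60 and roi[0]<x<roi[2] and y<roi[3]: print('dark',x,y,w,hh)
E
python3 -c "
from h import *
c=snap('wrist','w10');wins(c);print(c['wfc'][:3,3].round(3))
snap('scene','s10')"
```

```text
dark 377 278 125 31
dark 355 255 12 14
dark 381 251 12 14
dark 318 246 29 70
dark 206 240 28 77
dark 288 194 17 18
dark 248 194 17 18
dark 287 156 16 15
dark 250 156 16 15
dark 160 156 80 23
dark 174 139 67 18
dark 266 115 21 26
dark 153 0 407 27
[0.593 0.14  0.31 ]
```

House pixels give about 55° of rotation, so it swung most of the way. I'll carry it to the fence with the foot low. The fence face will push the foot under the grip.

Call:
servo_tool --pt "0.9 2 -1 0 0" --pt "0.9 5 -2.7 -0.5 0" --pt "0.9 7 -2.7 -0.5 0" --pt "0.9 8 -2.7 -0.5 0" --pt "0.9 9 -2.7 -0.5 0" --pt "0.9 10 -2.7 -0.5 0" --pt "0.9 11 -2.7 -0.5 0" --pt "0.9 12 -2.7 -0.5 0" --pt "0.9 13 -2.7 -0.5 0" --pt "0.9 13.8 -2.7 -0.5 0" --pt "0.9 14.3 -2.7 -0.5 0" --pt "0.9 14.3 -2.7 -0.5 0"

```text
time_s: 23.38
ee_pos: [0.6698, 0.115, 0.3245]
eef_rot: [3.142, 0.0, -0.034]
force: [0.1, 0.2, -0.7]
grip_width: 0.044
grip_force: 4.0
```

```bash
python3 -c "
from h import *
c=snap('wrist','w11');wins(c,(200,0,340,330));print(c['wfc'][:3,3].round(3))"
```

```text
dark 287 225 16 7
dark 249 225 17 7
dark 286 210 14 6
dark 253 210 14 6
dark 267 198 19 7
dark 239 154 60 23
dark 309 153 59 23
dark 221 117 55 8
[0.736 0.113 0.305]
```

The windows now project nearly edge-on along x≈0.672, so the house is vertical. I'll lower it, backing off slightly to keep the foot in front of the fence.

Call:
servo_tool --pt "0.9 -0.5 0 -0.3 0" --pt "0.9 -1.0 0 -0.8 0" --pt "0.9 -1.1 0 -1.3 0" --pt "0.9 -1.1 0 -1.8 0" --pt "0.9 -1.1 0 -2.1 0" --pt "0.9 -1.1 0 -2.3 0" --pt "0.9 -1.1 0 -2.3 0"

```text
time_s: 24.3
ee_pos: [0.6588, 0.115, 0.3023]
eef_rot: [-3.141, -0.002, -0.034]
force: [0.6, -0.2, 4.0]
grip_width: 0.0438
grip_force: 4.0
```

Call:
servo_tool --pt "0.9 0 0 -0.3 0" --pt "0.9 0 0 -0.3 0"

```text
time_s: 24.55
ee_pos: [0.6588, 0.115, 0.2991]
eef_rot: [-3.141, -0.001, -0.034]
force: [0.3, 0.1, 3.6]
grip_width: 0.0437
grip_force: 4.0
```

Call:
servo_tool --pt "0.9 0.4 0 0 0" --pt "0.9 0.8 0 0 0" --pt "0.9 1.2 0 0 0" --pt "0.9 1.4 0 0 0" --pt "0.9 1.4 0 0 0" --pt "0.45 1.4 0 0 0" --pt "0.35 1.4 0 0 0" --pt "0.35 1.4 0 0 0" --pt "0.35 1.4 0 0 0" --pt "0.35 1.4 0 3 0" --pt "0.35 1.4 0 7 0" --pt "0.35 0 0 10 0" --pt "0.35 -5 -2 10 0" --pt "0.35 -8 -4 10 0" --pt "0.35 -8 -4 10 0" --pt "0.35 -8 -4 10 0"

```text
time_s: 26.55
ee_pos: [0.579, 0.0752, 0.399]
eef_rot: [-3.141, -0.001, -0.034]
force: [-0.7, -0.4, 0.4]
grip_width: 0.0614
grip_force: 0.0
```

```bash
python3 -c "
from h import *
c=snap('wrist');s=snap('scene')['image'][130:280,170:370]
cv2.imwrite('pics/w12.png',np.hstack([cv2.resize(c['image'],(400,300)),cv2.resize(s,(400,300))])[:,:,::-1])
print(c['wfc'][:3,3])"
```

```text
[0.64550531 0.07302822 0.37981948]
```

View pics/w12.png

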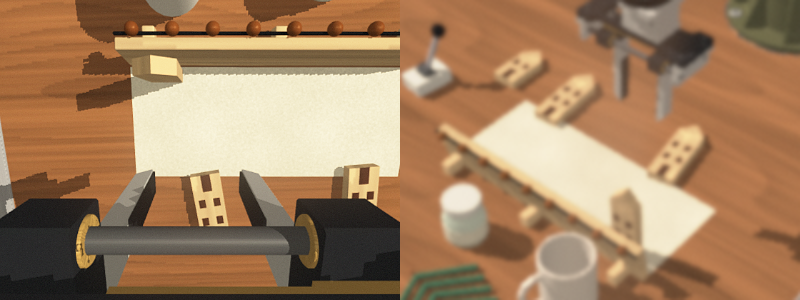

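tall_a stands leaning on the fence, with b, c and the short house untouched. Next is tall_b: I'll move back to see all of it.

Call:
servo_tool --pt "0 -5 0 0 2" --pt "0 -11 0 0 2" --pt "0 -17 0 0 2" --pt "0 -20 -1 0 2" --pt "0 -20 -1 0 2" --pt "0 -20 -1 0 2"

```text
time_s: 27.4
ee_pos: [0.3794, 0.0652, 0.3988]
eef_rot: [-3.142, -0.001, 0.001]
force: [-0.6, -0.2, -0.0]
grip_width: 0.094
grip_force: 0.0
```

```bash
cat >> h.py <<'E'
def houses(c,amin=1500):
    h=cv2.cvtColor(c['image'],cv2.COLOR_RGB2HSV);m=cv2.inRange(h,(15,70,160),(32,160,255))
    m=cv2.morphologyEx(m,cv2.MORPH_CLOSE,np.ones((3,3)))
    for k in cv2.findContours(m,0,2)[0]:
        if cv2.contourArea(k)>amin:
            p=cv2.approxPolyDP(k,5,True)[:,0];print(cv2.contourArea(k),p.tolist(),ray(c,p,.016)[:,:2].round(3).tolist())
E
python3 -c "
from h import *
c=snap('wrist','w13');houses(c);print(c['wfc'][:3,3])"
```

```text
5513.5 [[298, 37], [283, 39], [283, 69], [271, 69], [268, 41], [252, 44], [268, 160], [292, 179], [313, 155]] [[0.519, 0.045], [0.518, 0.059], [0.492, 0.059], [0.492, 0.07], [0.516, 0.073], [0.513, 0.088], [0.406, 0.073], [0.387, 0.049], [0.411, 0.029]]
5564.0 [[553, 35], [532, 35], [535, 63], [519, 65], [521, 36], [501, 38], [494, 157], [508, 176], [539, 155], [550, 63], [556, 62], [550, 61]] [[0.521, -0.189], [0.521, -0.17], [0.497, -0.177], [0.495, -0.162], [0.52, -0.16], [0.519, -0.142], [0.41, -0.151], [0.391, -0.168], [0.411, -0.195], [0.497, -0.191], [0.498, -0.196], [0.499, -0.19]]
[0.4460071  0.065488   0.37967842]
```

Call:
servo_tool --pt "0.3 3.46 -1.25 -4 7.7" --pt "0.3 3.46 -1.25 -9 7.7" --pt "0.3 3.46 -1.25 -14 7.7" --pt "0.3 3.46 -1.25 -17.5 7.7" --pt "0.3 3.46 -1.25 -18.9 7.7" --pt "0.3 3.46 -1.25 -18.9 7.7" --pt "0.9 3.46 -1.25 -18.9 7.7" --pt "0.9 3.46 -1.25 -18.9 7.7" --pt "0.9 3.46 -1.25 -18.9 7.7" --pt "0.9 3.46 -1.25 -18.9 7.7" --pt "0.9 3.46 -1.25 -18.9 7.7" --pt "0.9 3.46 -1.25 -18.9 7.7" --squeeze 4

```text
time_s: 28.95
ee_pos: [0.4135, 0.0525, 0.2103]
eef_rot: [3.141, -0.002, 0.136]
force: [-0.6, 0.6, 6.0]
grip_width: 0.0437
grip_force: 4.0
```

Call:
servo_tool --pt "0.9 0 0 1 0" --pt "0.9 0 0 2 0" --pt "0.9 0 0 3 0" --pt "0.9 0 0 4.5 0" --pt "0.9 0 0 6 0" --pt "0.9 0 0 8 0" --pt "0.9 0 0 10 0" --pt "0.9 0 0 12 0" --pt "0.9 0 0 12 0" --pt "0.9 0 0 12 0"

```text
time_s: 30.2
ee_pos: [0.413, 0.0525, 0.3291]
eef_rot: [-3.142, 0.001, 0.136]
force: [0.6, -0.1, -0.7]
grip_width: 0.0438
grip_force: 4.0
```

```bash
python3 -c "
from h import *
c=snap('wrist','w14');wins(c,(200,0,340,330));print(c['wfc'][:3,3].round(3))"
```

```text
dark 318 240 29 77
dark 206 240 29 77
dark 288 185 18 22
dark 247 185 17 22
dark 288 135 17 21
dark 248 135 17 21
dark 265 77 23 38
[0.479 0.062 0.31 ]
```

It has swung only about 35°. I'll lighten the grip to 3 N and shake gently.

Call:
servo_tool --pt "0.9 0 0 2 0" --pt "0.9 0 0 0 0" --pt "0.9 0 0 2 0" --pt "0.9 0 0 0 0" --pt "0.9 0 0 2 0" --pt "0.9 0 0 0 0" --pt "0.9 0 0 0 0" --squeeze 3

```text
time_s: 31.12
ee_pos: [0.4129, 0.0525, 0.3283]
eef_rot: [-3.141, 0.003, 0.136]
force: [0.2, -0.3, -0.2]
grip_width: 0.0438
grip_force: 3.0
```

```bash
python3 -c "
from h import *
c=snap('wrist','w14');wins(c,(200,0,340,330));print(c['wfc'][:3,3].round(3))"
```

```text
dark 318 240 28 77
dark 207 240 27 77
dark 287 210 17 13
dark 248 210 18 13
dark 286 185 15 10
dark 252 185 15 10
dark 267 160 19 16
[0.479 0.062 0.309]
```

Now about 76°. On to the fence at y≈0.01.

Call:
servo_tool --pt "0.9 4 -1 0 -3" --pt "0.9 8 -2 0 -6" --pt "0.9 13 -3.5 0 -9.8" --pt "0.9 17 -4.25 -0.4 -9.8" --pt "0.9 19 -4.25 -0.4 -9.8" --pt "0.9 20 -4.25 -0.4 -9.8" --pt "0.9 21 -4.25 -0.4 -9.8" --pt "0.9 22 -4.25 -0.4 -9.8" --pt "0.9 23 -4.25 -0.4 -9.8" --pt "0.9 24 -4.25 -0.4 -9.8" --pt "0.9 25 -4.25 -0.4 -9.8" --pt "0.9 25.3 -4.25 -0.4 -9.8" --pt "0.9 25.3 -4.25 -0.4 -9.8" --squeeze 4

```text
time_s: 32.8
ee_pos: [0.6663, 0.01, 0.3254]
eef_rot: [-3.142, 0.0, -0.035]
force: [-0.7, -0.7, -1.3]
grip_width: 0.044
grip_force: 4.0
```

```bash
python3 -c "
from h import *
c=snap('wrist','w15');wins(c,(200,0,340,330));print(c['wfc'][:3,3].round(3))"
```

```text
dark 287 225 16 8
dark 250 225 16 8
dark 285 210 15 6
dark 253 210 14 6
dark 267 198 19 7
dark 216 154 61 23
dark 285 141 63 35
dark 283 114 47 14
dark 275 20 106 75
dark 312 0 14 9
[0.733 0.008 0.306]
```

Same window signature as for tall_a: vertical. I'll lower it, lean it and release.

Call:
servo_tool --pt "0.9 -0.5 0 -0.3 0" --pt "0.9 -1.0 0 -0.8 0" --pt "0.9 -1.1 0 -1.3 0" --pt "0.9 -1.1 0 -1.8 0" --pt "0.9 -1.1 0 -2.2 0" --pt "0.9 -1.1 0 -2.5 0" --pt "0.9 -1.1 0 -2.6 0" --pt "0.9 -1.1 0 -2.6 0"

```text
time_s: 33.85
ee_pos: [0.6554, 0.01, 0.3004]
eef_rot: [-3.142, -0.002, -0.035]
force: [0.1, 0.9, 5.5]
grip_width: 0.0439
grip_force: 4.0
```

Call:
servo_tool --pt "0.9 0.4 0 0 0" --pt "0.9 0.8 0 0 0" --pt "0.9 1.2 0 0 0" --pt "0.9 1.4 0 0 0" --pt "0.9 1.4 0 0 0" --pt "0.45 1.4 0 0 0" --pt "0.35 1.4 0 0 0" --pt "0.35 1.4 0 0 0" --pt "0.35 1.4 0 0 0" --pt "0.35 1.4 0 3 0" --pt "0.35 1.4 0 7 0" --pt "0.35 0 0 10 0" --pt "0.35 -6 -2 10 0" --pt "0.35 -12 -4 10 1" --pt "0.35 -18 -6 10 2" --pt "0.35 -24 -8 10 2" --pt "0.3 -29 -10 10 2" --pt "0.3 -29 -10 10 2" --pt "0.3 -29 -10 10 2"

```text
time_s: 36.22
ee_pos: [0.3656, -0.09, 0.4001]
eef_rot: [3.141, -0.001, -0.001]
force: [0.1, -0.4, -0.5]
grip_width: 0.0656
grip_force: 0.0
```

```bash
python3 -c "
from h import *
c=snap('wrist','w16');houses(c);print(c['wfc'][:3,3])"
```

```text
3690.5 [[514, 57], [499, 57], [494, 85], [480, 86], [483, 58], [467, 56], [457, 136], [475, 158], [502, 135]] [[0.488, -0.313], [0.488, -0.299], [0.464, -0.298], [0.463, -0.284], [0.488, -0.284], [0.489, -0.269], [0.416, -0.268], [0.394, -0.288], [0.417, -0.312]]
5691.0 [[383, 18], [368, 19], [367, 49], [352, 49], [352, 20], [336, 21], [337, 143], [358, 163], [382, 140]] [[0.522, -0.188], [0.521, -0.174], [0.496, -0.175], [0.496, -0.161], [0.52, -0.16], [0.519, -0.145], [0.409, -0.15], [0.39, -0.172], [0.412, -0.194]]
[ 0.43221391 -0.08988345  0.38099303]
```

tall_c: foot (0.5205, −0.1665), tip (0.390, −0.172); the lengths agree. Gripping it.

Call:
servo_tool --pt "0.3 3 -5 -2 2.4" --pt "0.3 5.16 -8.08 -4 2.4" --pt "0.3 5.16 -8.08 -9 2.4" --pt "0.3 5.16 -8.08 -14 2.4" --pt "0.3 5.16 -8.08 -17.5 2.4" --pt "0.3 5.16 -8.08 -19 2.4" --pt "0.3 5.16 -8.08 -19 2.4" --pt "0.9 5.16 -8.08 -19 2.4" --pt "0.9 5.16 -8.08 -19 2.4" --pt "0.9 5.16 -8.08 -19 2.4" --pt "0.9 5.16 -8.08 -19 2.4" --pt "0.9 5.16 -8.08 -19 2.4" --pt "0.9 5.16 -8.08 -19 2.4" --squeeze 4

```text
time_s: 37.9
ee_pos: [0.417, -0.1709, 0.2104]
eef_rot: [3.141, -0.001, 0.041]
force: [-0.2, 0.7, 6.7]
grip_width: 0.044
grip_force: 4.0
```

Call:
servo_tool --pt "0.9 0 0 1 0" --pt "0.9 0 0 2 0" --pt "0.9 0 0 3 0" --pt "0.9 0 0 4.5 0" --pt "0.9 0 0 6 0" --pt "0.9 0 0 8 0" --pt "0.9 0 0 10 0" --pt "0.9 0 0 12 0" --pt "0.9 0 0 14 0" --pt "0.9 0 0 12 0" --pt "0.9 0 0 14 0" --pt "0.9 0 0 12 0" --pt "0.9 0 0 14 0" --pt "0.9 0 0 12 0" --pt "0.9 0 0 12 0" --squeeze 3

```text
time_s: 39.78
ee_pos: [0.4165, -0.1707, 0.3294]
eef_rot: [-3.141, 0.002, 0.042]
force: [-0.4, 0.6, -0.5]
grip_width: 0.0439
grip_force: 3.0
```

```bash
python3 -c "
from h import *
c=snap('wrist','w17');wins(c,(200,0,340,330));print(c['wfc'][:3,3].round(3))"
```

```text
dark 319 240 28 77
dark 206 240 28 77
dark 287 215 17 11
dark 249 215 17 11
dark 286 193 15 9
dark 252 193 15 9
dark 267 171 19 15
[ 0.483 -0.168  0.31 ]
```

Call:
servo_tool --pt "0.9 4 1 0 -2" --pt "0.9 8 2 0 -4.4" --pt "0.9 13 3.1 0 -4.4" --pt "0.9 17 3.1 -0.4 -4.4" --pt "0.9 19 3.1 -0.4 -4.4" --pt "0.9 20 3.1 -0.4 -4.4" --pt "0.9 21 3.1 -0.4 -4.4" --pt "0.9 22 3.1 -0.4 -4.4" --pt "0.9 23 3.1 -0.4 -4.4" --pt "0.9 24 3.1 -0.4 -4.4" --pt "0.9 24.5 3.1 -0.4 -4.4" --pt "0.9 24.5 3.1 -0.4 -4.4" --squeeze 4

```text
time_s: 41.32
ee_pos: [0.662, -0.1398, 0.3254]
eef_rot: [-3.142, 0.0, -0.035]
force: [-0.4, 0.5, -0.9]
grip_width: 0.0438
grip_force: 4.0
```

```bash
python3 -c "
from h import *
c=snap('wrist','w18');wins(c,(200,150,340,330));print(c['wfc'][:3,3].round(3))"
```

```text
dark 286 226 17 8
dark 249 226 17 8
dark 286 211 14 6
dark 253 211 14 6
dark 267 199 19 7
dark 332 155 61 23
dark 263 155 62 23
[ 0.728 -0.142  0.306]
```

Call:
servo_tool --pt "0.9 -0.5 0 -0.3 0" --pt "0.9 -1.0 0 -0.8 0" --pt "0.9 -1.1 0 -1.3 0" --pt "0.9 -1.1 0 -1.8 0" --pt "0.9 -1.1 0 -2.2 0" --pt "0.9 -1.1 0 -2.5 0" --pt "0.9 -1.1 0 -2.6 0" --pt "0.9 -1.1 0 -2.6 0"

```text
time_s: 42.38
ee_pos: [0.651, -0.1398, 0.3004]
eef_rot: [3.141, -0.002, -0.035]
force: [0.9, 0.3, 5.4]
grip_width: 0.044
grip_force: 4.0
```

Call:
servo_tool --pt "0.9 0.4 0 0 0" --pt "0.9 0.8 0 0 0" --pt "0.9 1.2 0 0 0" --pt "0.9 1.4 0 0 0" --pt "0.9 1.4 0 0 0" --pt "0.45 1.4 0 0 0" --pt "0.35 1.4 0 0 0" --pt "0.35 1.4 0 0 0" --pt "0.35 1.4 0 0 0" --pt "0.35 1.4 0 3 0" --pt "0.35 1.4 0 7 0" --pt "0.35 0 0 10 0" --pt "0.35 -6 -4 10 0" --pt "0.35 -12 -8 10 0" --pt "0.35 -14 -12 10 0" --pt "0.35 -16 -16 10 0" --pt "0.35 -16 -16 10 0" --pt "0.35 -16 -16 10 0"

```text
time_s: 44.62
ee_pos: [0.491, -0.2994, 0.3996]
eef_rot: [-3.141, -0.0, -0.035]
force: [0.5, 0.5, -0.4]
grip_width: 0.0613
grip_force: 0.0
```

```bash
python3 -c "
from h import *
c=snap('wrist');s=snap('scene')['image'][110:320,140:420]
cv2.imwrite('pics/w19.png',np.hstack([cv2.resize(c['image'],(400,300)),cv2.resize(s,(400,300))])[:,:,::-1])
print(c['wfc'].round(3).tolist())"
```

```text
[[-0.036, 0.971, 0.237, 0.558], [-0.999, -0.035, -0.009, -0.302], [-0.0, -0.238, 0.971, 0.38], [0.0, 0.0, 0.0, 1.0]]
```

View pics/w19.png

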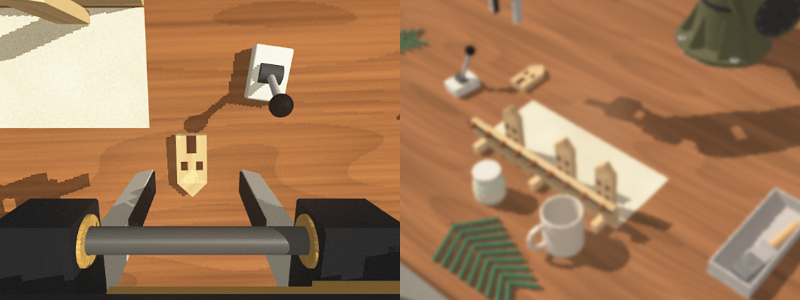

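All three tall houses stand against the fence, the brush is in the tray and the short house is untouched. The lever's ball is at about (393, 147) full-resolution and its slot at (376, 104).

```bash
python3 -c "
from h import *
c=snap('wrist');h=c['image'].max(2);m=(h<45).astype(np.uint8)*255;m[:100]=0;m[200:]=0;m[:,:340]=0;m[:,450:]=0
k=max(cv2.findContours(m,0,2)[0],key=cv2.contourArea);(u,r)=cv2.minEnclosingCircle(k);print(u,r,ray(c,[u],.096))
w=cv2.inRange(cv2.cvtColor(c['image'],cv2.COLOR_RGB2HSV),(0,0,150),(180,60,255));w[:40]=0;w[160:]=0;w[:,:320]=0;w[:,440:]=0
k=max(cv2.findContours(w,0,2)[0],key=cv2.contourArea);b=cv2.boxPoints(cv2.minAreaRect(k));print(b.tolist(),ray(c,b,.025).round(3).tolist(),ray(c,b.mean(0)[None],.025))"
```

```text
(393.9344177246094, 147.87704467773438) 17.000673294067383 [[ 0.53297354 -0.3911764   0.096     ]]
[[345.45501708984375, 137.38348388671875], [358.9449462890625, 59.81650924682617], [411.697265625, 68.99082946777344], [398.20733642578125, 146.55780029296875]] [[0.538, -0.367, 0.025], [0.607, -0.378, 0.025], [0.598, -0.427, 0.025], [0.528, -0.418, 0.025]] [[ 0.56873538 -0.39758846  0.025     ]]
```

The block measures 70 × 50 mm, yaw −9°. The ball is 36 mm behind the pivot, so q≈0.03, which fits. I'll push with closed fingers.

Call:
servo_tool --pt "1 0 -4 0 -4" --pt "1 -0.2 -8.4 0 -7" --pt "1 -0.2 -8.4 0 -7" --pt "1 -0.2 -8.4 -4 -7" --pt "1 -0.2 -8.4 -8 -7" --pt "1 -0.2 -8.4 -11.85 -7" --pt "1 -0.2 -8.4 -11.85 -7" --pt "1 -0.2 -8.4 -11.85 -7" --pt "1 1.8 -8.7 -11.85 -7" --pt "1 3.8 -9.1 -11.85 -7" --pt "1 5.3 -9.3 -11.85 -7" --pt "1 6.8 -9.6 -11.85 -7" --pt "1 8 -9.8 -11.85 -7" --pt "1 8.7 -9.9 -11.85 -7" --pt "1 9.2 -10 -11.85 -7" --pt "1 9.2 -10 -11.85 -7"

```text
time_s: 46.78
ee_pos: [0.5829, -0.3998, 0.2816]
eef_rot: [3.141, -0.001, -0.157]
force: [0.2, 0.1, 0.3]
grip_width: 0.0005
grip_force: 0.0
```

Call:
servo_tool --pt "1 0.3 -0.05 0 0" --pt "1 0.6 -0.1 0 0" --pt "1 0.6 -0.1 0 0"

```text
time_s: 47.15
ee_pos: [0.588, -0.401, 0.2811]
eef_rot: [-3.141, 0.005, -0.158]
force: [-15.4, 4.2, 6.8]
grip_width: 0.0004
grip_force: 7.9
```

It hit the end stop at 15 N. I'll back away and verify.

Call:
servo_tool --pt "1 -1 0.2 0 0" --pt "1 -4 0.6 0 0" --pt "1 -8 1 3 0" --pt "0.5 -12 1 8 0" --pt "0.5 -16 4 12 0" --pt "0.5 -16 4 12 0" --pt "0.5 -16 4 12 0"

```text
time_s: 48.02
ee_pos: [0.4288, -0.3608, 0.401]
eef_rot: [3.141, -0.001, -0.157]
force: [-0.5, 0.8, -0.4]
grip_width: 0.0367
grip_force: 0.0
```

```bash
python3 -c "
from h import *
c=snap('wrist');h=c['image'].max(2);m=(h<45).astype(np.uint8)*255;m[220:]=0
for k in cv2.findContours(m,0,2)[0]:
  if cv2.contourArea(k)>300:
    (u,r)=cv2.minEnclosingCircle(k);print(u,r,ray(c,[u],.092).round(3))
t=snap('top')['image'][130:290,130:430];s=snap('scene')['image'][110:320,140:420]
cv2.imwrite('pics/end.png',np.hstack([cv2.resize(t,(400,300)),cv2.resize(s,(400,300))])[:,:,::-1])"
```

```text
(no output)
```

View pics/end.png

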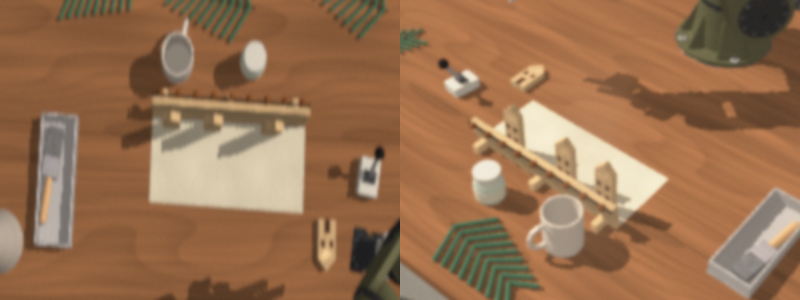

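The houses stand, the brush is in the tray, and the lever ball at (378, 153) is over on the far side. I'll check that position numerically and hand in if it fits.

```bash
python3 -c "
from h import *
t=snap('top');p=ray(t,[(413.5,211.6)],.092)[0];d=(p[:2]-[.5687,-.3976])@[.987,-.157];q=.5+np.arcsin(min(1,d/.08));print(p,d,q)
if q>.87: print(ctrl.hand_in())"
```

```text
[ 0.60631524 -0.39983287  0.092     ] 0.037476807124818476 0.9875469741332563
the job is handed in; nothing more can be done
None
```

I handed the job in: the brush is in the tray, all three tall houses present lean on the fence, the short house lies where it was, and the lever reads about 0.99 rad; no verdict came back.

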